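# Complete the relay layer on the kit slab and latch the keeper bar

### The job

The kit slab on the soldering bench has one relay module in its pinwheel layer; take the three other relay modules from the sloping feed rack and set each one down flat, not dropped, on a free outline of the slab so that the layer is complete. Then, and only then, swing the keeper bar shut over them, fully home past its detent, and let go. Leave the module already on the slab, the low blank block in the rack and the other things on the bench where they are.

Things in the scene. Friction and masses are not known exactly. Their poses are not given: they have to be found in the camera images.
- slab: fixed square dark grey kit slab 150 x 150 x 20 mm, top at z = 20 mm; origin at the centre of its underside. The keeper bar's bearing post stands past its +x edge, the catch (up to 88 mm high) past its -x edge. Four 70 x 36 mm outlines engraved on top form a pinwheel: each module's end faces the side of the next, 6 mm apart, with a square hole in the middle.
- slot_a (a point): centre of outline A on the slab's top face, (-21, 38) mm from the slab's centre in the slab's x, y; frame parallel to the slab's; the module's length lies along the slab's x axis here. Already filled at the start.
- slot_b (a point): centre of outline B on the slab's top face, (38, 21) mm from the slab's centre in the slab's x, y; frame parallel to the slab's; the module's length lies along the slab's y axis here. Free at the start.
- slot_c (a point): centre of outline C on the slab's top face, (21, -38) mm from the slab's centre in the slab's x, y; frame parallel to the slab's; the module's length lies along the slab's x axis here. Free at the start.
- slot_d (a point): centre of outline D on the slab's top face, (-38, -21) mm from the slab's centre in the slab's x, y; frame parallel to the slab's; the module's length lies along the slab's y axis here. Free at the start.
- relay0: relay module, off-white plastic, 70 (x) x 36 (y) x 28 mm, black terminal strips at both ends; mid-top an upright grip rib 16 (x) x 26 (y) x 26 mm tall: 54 mm overall; about 0.15 kg; origin at the centre of its underside, z up through the rib (a half turn about z counts the same). This one already lies in outline A.
- relay1: relay module, off-white plastic, 70 (x) x 36 (y) x 28 mm, black terminal strips at both ends; mid-top an upright grip rib 16 (x) x 26 (y) x 26 mm tall: 54 mm overall; about 0.15 kg; origin at the centre of its underside, z up through the rib (a half turn about z counts the same). Starts in a bay of the rack, length down the slope, z square to it (30 degrees from vertical).
- relay2: relay module, off-white plastic, 70 (x) x 36 (y) x 28 mm, black terminal strips at both ends; mid-top an upright grip rib 16 (x) x 26 (y) x 26 mm tall: 54 mm overall; about 0.15 kg; origin at the centre of its underside, z up through the rib (a half turn about z counts the same). Starts in a bay of the rack, length down the slope, z square to it (30 degrees from vertical).
- relay3: relay module, off-white plastic, 70 (x) x 36 (y) x 28 mm, black terminal strips at both ends; mid-top an upright grip rib 16 (x) x 26 (y) x 26 mm tall: 54 mm overall; about 0.15 kg; origin at the centre of its underside, z up through the rib (a half turn about z counts the same). Starts in a bay of the rack, length down the slope, z square to it (30 degrees from vertical).
- blank: blank terminal block: low off-white block 70 x 36 x 16 mm with two round bosses (18 mm across, 6 mm high) and no rib, in one of the four bays of the rack; stays there. Origin at the centre of its underside.
- rack: fixed grey feed rack, 110 x 200 mm, origin at the centre of its underside; its floor slopes down at 30 degrees to its front (own -x, toward the robot). Four bays side by side along its y, 48 mm apart, 43 mm clear, parted by walls 10 mm high, with a stop lip 12 mm high at the low end. The floor under the modules' middles is 50 mm above the bench; ribs reach about 100 mm; nothing stands above.
- keeper (a joint): angle of the keeper bar about its vertical bearing, rad: 0 = shut (hard stop), lying along the slab's x over the layer; 1.4 to 1.7 at the start = swung out past the slab's -y side, clear of the outlines. Stays where left (0.6 N at the knob moves it). At 0.08 a nub under its end meets a sprung ball on the catch; pushed past it (3 N, peak near 0.04) it snaps to the stop and is held.
- keeper_hinge (a point): point on the bar's bearing axis, at the bar's underside, 80 mm above the bench, 90 mm from the slab's centre along its +x. Bar 18 mm wide, 10 mm thick, reaching 186 mm from the axis; clears seated modules' ribs by 6 mm. From the axis the knob lies toward (-cos q, -sin q) in the slab's x, y at joint angle q.
- keeper_knob (a point): centre of the top of the upright black knob on the keeper bar: a round post 16 mm in diameter standing 34 mm up from the bar's top face (from 90 to 124 mm above the bench), 155 mm from the bearing's axis.
- spool: white spool 48 mm across, 38 mm high, beyond the slab; not to be disturbed. Origin at its underside.
- flux: small jar 36 mm across, 50 mm high, standing before the rack; not to be disturbed. Origin at its underside.
- spanner: steel spanner 150 mm long lying on the bench to the right of the slab; not to be disturbed. Origin on its underside.
- driver: black-handled screwdriver 170 mm long lying on the bench before the rack; not to be disturbed. Origin on its underside.
Things that resemble listed ones, but are neither listed nor needed, are in the scene too. Leave any pink look-alike of the relay1 alone. What is shaped like the relay2 but green is not meant.

How it is judged:
On the way, in this order (a step that is already met when the one before it is completed fails the run):
1. all four outlines of the slab carry a relay module lying flat, and the keeper bar is still open (horizontal distance between relay0 and slot_a below 0.008 m and angle between the x axis of relay0 and the x axis of slab, either way round below 0.14 rad and z of relay0 in the frame of slot_a below 0.004 m and angle between relay0's own z axis and vertical below 0.06 rad and ((horizontal distance between relay1 and slot_b below 0.008 m and angle between the x axis of relay1 and the y axis of slab, either way round below 0.14 rad and z of relay1 in the frame of slot_b below 0.004 m and angle between relay1's own z axis and vertical below 0.06 rad) or (horizontal distance between relay2 and slot_b below 0.008 m and angle between the x axis of relay2 and the y axis of slab, either way round below 0.14 rad and z of relay2 in the frame of slot_b below 0.004 m and angle between relay2's own z axis and vertical below 0.06 rad) or (horizontal distance between relay3 and slot_b below 0.008 m and angle between the x axis of relay3 and the y axis of slab, either way round below 0.14 rad and z of relay3 in the frame of slot_b below 0.004 m and angle between relay3's own z axis and vertical below 0.06 rad)) and ((horizontal distance between relay1 and slot_c below 0.008 m and angle between the x axis of relay1 and the x axis of slab, either way round below 0.14 rad and z of relay1 in the frame of slot_c below 0.004 m and angle between relay1's own z axis and vertical below 0.06 rad) or (horizontal distance between relay2 and slot_c below 0.008 m and angle between the x axis of relay2 and the x axis of slab, either way round below 0.14 rad and z of relay2 in the frame of slot_c below 0.004 m and angle between relay2's own z axis and vertical below 0.06 rad) or (horizontal distance between relay3 and slot_c below 0.008 m and angle between the x axis of relay3 and the x axis of slab, either way round below 0.14 rad and z of relay3 in the frame of slot_c below 0.004 m and angle between relay3's own z axis and vertical below 0.06 rad)) and ((horizontal distance between relay1 and slot_d below 0.008 m and angle between the x axis of relay1 and the y axis of slab, either way round below 0.14 rad and z of relay1 in the frame of slot_d below 0.004 m and angle between relay1's own z axis and vertical below 0.06 rad) or (horizontal distance between relay2 and slot_d below 0.008 m and angle between the x axis of relay2 and the y axis of slab, either way round below 0.14 rad and z of relay2 in the frame of slot_d below 0.004 m and angle between relay2's own z axis and vertical below 0.06 rad) or (horizontal distance between relay3 and slot_d below 0.008 m and angle between the x axis of relay3 and the y axis of slab, either way round below 0.14 rad and z of relay3 in the frame of slot_d below 0.004 m and angle between relay3's own z axis and vertical below 0.06 rad)) and value of joint keeper above 0.8 rad), for 0.2 s.
2. the keeper bar is shut, past its detent (value of joint keeper below 0.025 rad), for 0.2 s.
At the end, for the whole second after the job is handed in: Each outline carries one relay module, within 8 mm and 8 degrees of it, flat and at rest (the first still on outline A); the keeper bar is shut to within 0.025 rad of its stop, held by the detent; the blank block is within 20 mm of where it was in the rack (horizontal distance between relay0 and slot_a below 0.008 m and angle between the x axis of relay0 and the x axis of slab, either way round below 0.14 rad and z of relay0 in the frame of slot_a below 0.004 m and angle between relay0's own z axis and vertical below 0.06 rad and ((horizontal distance between relay1 and slot_b below 0.008 m and angle between the x axis of relay1 and the y axis of slab, either way round below 0.14 rad and z of relay1 in the frame of slot_b below 0.004 m and angle between relay1's own z axis and vertical below 0.06 rad) or (horizontal distance between relay2 and slot_b below 0.008 m and angle between the x axis of relay2 and the y axis of slab, either way round below 0.14 rad and z of relay2 in the frame of slot_b below 0.004 m and angle between relay2's own z axis and vertical below 0.06 rad) or (horizontal distance between relay3 and slot_b below 0.008 m and angle between the x axis of relay3 and the y axis of slab, either way round below 0.14 rad and z of relay3 in the frame of slot_b below 0.004 m and angle between relay3's own z axis and vertical below 0.06 rad)) and ((horizontal distance between relay1 and slot_c below 0.008 m and angle between the x axis of relay1 and the x axis of slab, either way round below 0.14 rad and z of relay1 in the frame of slot_c below 0.004 m and angle between relay1's own z axis and vertical below 0.06 rad) or (horizontal distance between relay2 and slot_c below 0.008 m and angle between the x axis of relay2 and the x axis of slab, either way round below 0.14 rad and z of relay2 in the frame of slot_c below 0.004 m and angle between relay2's own z axis and vertical below 0.06 rad) or (horizontal distance between relay3 and slot_c below 0.008 m and angle between the x axis of relay3 and the x axis of slab, either way round below 0.14 rad and z of relay3 in the frame of slot_c below 0.004 m and angle between relay3's own z axis and vertical below 0.06 rad)) and ((horizontal distance between relay1 and slot_d below 0.008 m and angle between the x axis of relay1 and the y axis of slab, either way round below 0.14 rad and z of relay1 in the frame of slot_d below 0.004 m and angle between relay1's own z axis and vertical below 0.06 rad) or (horizontal distance between relay2 and slot_d below 0.008 m and angle between the x axis of relay2 and the y axis of slab, either way round below 0.14 rad and z of relay2 in the frame of slot_d below 0.004 m and angle between relay2's own z axis and vertical below 0.06 rad) or (horizontal distance between relay3 and slot_d below 0.008 m and angle between the x axis of relay3 and the y axis of slab, either way round below 0.14 rad and z of relay3 in the frame of slot_d below 0.004 m and angle between relay3's own z axis and vertical below 0.06 rad)) and linear speed of each of relay0, relay1, relay2, relay3 below 0.02 m/s and value of joint keeper below 0.025 rad and velocity of joint keeper below 0.05 rad/s and distance of blank from where it was at the start of the episode below 0.02 m); the robot touches nothing.
It fails at once if a relay module is dropped (falls freely, faster than 0.6 m/s, from more than about 2 cm) ((linear speed of relay0 above 0.6 m/s and contact force between the fingers and relay0 below 0.05 N) or (linear speed of relay1 above 0.6 m/s and contact force between the fingers and relay1 below 0.05 N) or (linear speed of relay2 above 0.6 m/s and contact force between the fingers and relay2 below 0.05 N) or (linear speed of relay3 above 0.6 m/s and contact force between the fingers and relay3 below 0.05 N)).
It fails at once if a bystander (solder spool, flux jar, spanner, screwdriver) or the blank block is moved by more than 3 cm (distance of any of spool, flux, spanner, driver, blank from where it was at the start of the episode above 0.03 m).
It fails at once if the module already on the slab is shifted by more than 2 cm (distance of relay0 from where it was at the start of the episode above 0.02 m).
It also fails if it takes over 72 s, if anything falls off the work surface, if the arm or the gripper's body presses on something with over 40 N, if the wrist force passes 120 N, or if a joint passes its speed limit or range.

### The arm

A 7-joint arm with a two-finger parallel gripper is mounted at the origin on the work surface. World frame = base frame: x ahead of the robot, y to its left, z up, the work surface at z = 0. Lengths are in m, angles in rad, forces in N, time in s.
With the tool pointing down it reaches from about 0.35 to 0.9 m from the base axis. Payload 8.1 kg.
Tool frame: the origin (TCP) lies midway between the tips of the shut fingers; the grasp point (between the pads) lies pinch_z behind it (pinch_z is the distance from the TCP to the grasp point, in m); z points along the fingers, y is the line along which they close (so a half turn about z gives the same grasp; the last joint's range is limited). The gripper opens to 92 mm and grips with 3 to 60 N. Pads are 19 mm wide; open, the fingers measure 130 mm over their backs; the gripper's body (75 mm by 190 mm) begins 47 mm behind the grasp point.
Start: joints at [1.103, 0.434, 0.025, 1.573, -0.012, 1.134, -0.075], TCP at [0.223, -0.584, 0.227] pointing down, gripper open.
Joint ranges: [-2.62, 2.62], [-0.44, 2.09], [-1.27, 1.32], [0.08, 2.57], [-1.32, 4.46], [0.12, 2], [-2.74, 2.74]. Speed limits (rad/s): [2.22, 2.22, 3.01, 3.01, 3.14, 3.14, 3.14].

### API

Orientations are given as a unit quaternion [w, x, y, z].
In Python, from cell import reach, movel, set_joints, grip, wait, ik, get_image, camera_model, Unreachable, job_done, current_clock, current_joint_pos, current_dq, current_tau, current_ee_pos, current_tool_rot, current_contact_force, current_moment, current_finger_gap, current_grasp_force, pinch_z gives the robot as it stands. Calls block until the motion is done:
- reach(position, orientation): joint-space move of the TCP to a pose.
- movel(position, ori=None, vel=0.15): straight line of the TCP; ori=None keeps the orientation; vel is the mean speed in m/s.
- set_joints(angles): joint-space move.
- grip(opening): opening from 0.0 (shut) to 1.0 (fully open); the grip force is fixed at half the most; returns when the fingers have stopped.
- wait(seconds).
- ik(position, orientation): joint angles nearest the present ones, or None.
- get_image(name): name is "scene" or "top" or "wrist"; returns the picture (420x560x3 uint8, red, green, blue); there is no depth.
- camera_model(name): a dict with "mtx" (3x3 intrinsics, pixels), "k1" (the pictures are not rectified: a ray, as slopes to the right and down, at radius r is drawn at 1 + k1 r^2 times it, then the intrinsics apply), "extrinsics" (4x4, takes a point from camera to world coordinates); the wrist camera has in their place "mount" (4x4, takes a point from camera to tool coordinates, whose origin is the TCP and whose axes are the flange's). Camera axes: x right, y up, looking along -z (the intrinsics and any distortion apply to the point x, -y, -z); pixel columns grow to the right and rows downward; lengths in m; the calibration is good to about 2 mm. A picture is of the moment at which its call begins: read the wrist's pose just before it. camera_model takes no time and is no camera call.
A pose or a line that the arm cannot do raises Unreachable and nothing moves.
- job_done(): hands the job in; it is judged then, once.
Readings, each from a call of its own:
- current_clock(): time.
- current_joint_pos(): joint angles.
- current_dq(): joint speeds.
- current_tau(): joint torques, N m.
- current_ee_pos(): TCP position.
- current_tool_rot(): TCP orientation.
- current_contact_force(): force on the tool from outside, world axes, zero at the start.
- current_moment(): the same for the moment, N m.
- current_finger_gap(): opening from 0.0 (shut) to 1.0 (fully open).
- current_grasp_force(): force on a finger pad.
Only numpy, scipy, OpenCV 4.12 (cv2) and the standard library are available. Lean on these libraries where they do the work, as an engineer would, in place of code of your own. Each camera call takes 0.05 s, during which the arm holds its last target. There are 200 camera calls.

## Working session

There is one attempt and no reset: what is moved stays moved. The work goes in short steps, each a Python script; the robot and the scene stay as the last script left them, time stands still between calls to the robot, and variables do not carry over. Pictures are saved under pics/ and viewed, at most 10 in all, crops included, and the job is handed in when it is done.

```bash
mkdir -p pics; ls; python3 - <<'E'
from cell import *
import cv2
for n in ("scene","top"):
    cv2.imwrite(f"pics/{n}0.png",cv2.cvtColor(get_image(n),cv2.COLOR_RGB2BGR))
    print(n,camera_model(n))
print(camera_model("wrist"),pinch_z() if callable(pinch_z) else pinch_z,current_ee_pos(),current_tool_rot(),current_clock())
E
```

```text
pics
scene {'mtx': array([[514.53789786,   0.        , 278.77506752],
       [  0.        , 514.53789786, 197.5122517 ],
       [  0.        ,   0.        ,   1.        ]]), 'k1': -0.0388992350485964, 'extrinsics': array([[-0.89177426, -0.26702619,  0.36528849,  0.91042166],
       [ 0.45233568, -0.50567333,  0.73463386,  0.76342748],
       [-0.01144983,  0.82036059,  0.57173193,  0.72900973],
       [ 0.        ,  0.        ,  0.        ,  1.        ]])}
top {'mtx': array([[528.03372743,   0.        , 284.18304374],
       [  0.        , 528.03372743, 223.85526382],
       [  0.        ,   0.        ,   1.        ]]), 'k1': 0.052582053578501896, 'extrinsics': array([[ 9.53289153e-04,  9.89822500e-01, -1.42304287e-01,
         3.60155343e-01],
       [-9.99963051e-01, -2.72203678e-04, -8.59206197e-03,
        -8.71049635e-03],
       [-8.54335200e-03,  1.42307220e-01,  9.89785667e-01,
         1.38996556e+00],
       [ 0.00000000e+00,  0.00000000e+00,  0.00000000e+00,
         1.00000000e+00]])}
{'mtx': array([[355.17966658,   0.        , 280.99152134],
       [  0.        , 355.17966658, 208.27675367],
       [  0.        ,   0.        ,   1.        ]]), 'k1': 0.019713015956322192, 'mount': array([[ 3.69849960e-04,  9.52281901e-01,  3.05219667e-01,
         8.36755983e-02],
       [ 9.99999926e-01, -3.20064970e-04, -2.13150925e-04,
         6.57379510e-04],
       [-1.05289644e-04,  3.05219723e-01, -9.52281949e-01,
        -1.57623116e-01],
       [ 0.00000000e+00,  0.00000000e+00,  0.00000000e+00,
         1.00000000e+00]])} 0.0188 [ 0.22274071 -0.58345684  0.22602141] [-6.96228123e-04  9.83420329e-01  1.81339261e-01 -2.10388950e-04] 0.1
```

View pics/scene0.png

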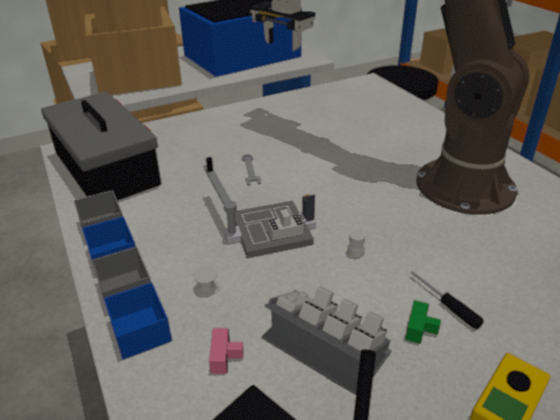

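View pics/top0.png

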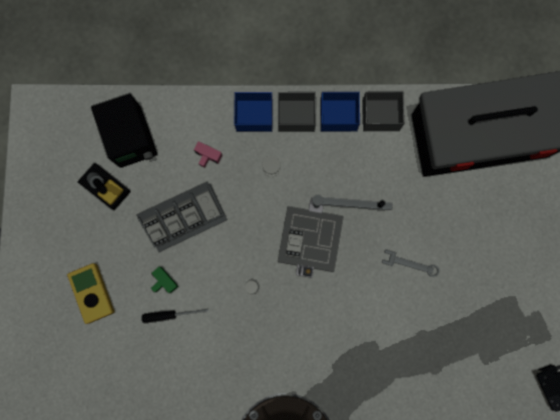

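The scene view shows the rack holding three ribbed relays plus the blank at its far-left end, and the slab with its keeper bar swung out. In the top view:

| Thing | Pixel |
|---|---|
| Slab corners | (289,206), (343,212), (334,271), (279,264) |
| Filled outline A | (295,243) |
| Bearing | (316,203) |
| Knob | (381,204) |
| Catch | (306,271) |
| Relays in rack | about (155,233), (173,225), (190,216) |
| Blank | (208,203) |

Next I'll get close wrist views of the slab and the rack.

```bash
cat > h.py <<'E'
from cell import *
import numpy as np, cv2
from scipy.spatial.transform import Rotation as R
def rot(q): return R.from_quat(np.array(q)[[1,2,3,0]])
def quat(r): return r.as_quat()[[3,0,1,2]]
def down(yaw):  # tool z down, tool y along world angle yaw
    y=np.array([np.cos(yaw),np.sin(yaw),0]); z=np.array([0,0,-1.]); return frame(y,z)
def frame(y,z): return quat(R.from_matrix(np.c_[np.cross(y,z),y,z]))
def extr(n,p=None,q=None):
    m=camera_model(n)
    if n!="wrist": return m,m["extrinsics"]
    T=np.eye(4); T[:3,:3]=rot(q).as_matrix(); T[:3,3]=p
    return m,T@m["mount"]
def ray(n,uv,p=None,q=None):
    m,E=extr(n,p,q)
    s=cv2.undistortPoints(np.array(uv,float).reshape(-1,1,2),m["mtx"],np.array([m["k1"],0,0,0]))[:,0]
    d=np.c_[s[:,0],-s[:,1],-np.ones(len(s))]@E[:3,:3].T
    return E[:3,3],d
def on_plane(n,uv,pt,nrm,p=None,q=None):
    o,d=ray(n,uv,p,q); nrm=np.array(nrm,float)
    return o+d*(((np.array(pt)-o)@nrm)/(d@nrm))[:,None]
def onz(n,uv,z,p=None,q=None): return on_plane(n,uv,[0,0,z],[0,0,1],p,q)
def proj(n,P,p=None,q=None):
    m,E=extr(n,p,q); c=(np.atleast_2d(P)-E[:3,3])@E[:3,:3]
    return cv2.projectPoints(c*[1,-1,-1],np.zeros(3),np.zeros(3),m["mtx"],np.array([m["k1"],0,0,0.]))[0][:,0]
def save(n,f,box=None,k=1):
    im=cv2.cvtColor(get_image(n),cv2.COLOR_RGB2BGR)
    if box: im=im[box[1]:box[3],box[0]:box[2]]
    cv2.imwrite("pics/"+f,cv2.resize(im,None,fx=k,fy=k,interpolation=cv2.INTER_CUBIC))
E
python3 - <<'E'
from h import *
s=onz("top",[(289,206),(343,212),(334,271),(279,264)],.02); print(s.round(3),s.mean(0).round(3))
print(onz("top",[(155,233),(173,225),(190,216),(208,203)],.09).round(3), onz("top",[(381,204)],.124).round(3))
c=s.mean(0); r=onz("top",[(182,217)],.07)[0]
for t,nm in ((c,"slab"),(r,"rack")):
    az=np.arctan2(t[1],t[0]); u=t[:2]/np.linalg.norm(t[:2])
    ok=None
    for yaw in (az+np.pi/2,az-np.pi/2):   # camera on tool x side
        q=down(yaw); x=rot(q).apply([1,0,0])
        p=[*(t[:2]+x[:2]*.05),.33]
        j=ik(p,q); print(nm,yaw,j)
        if j is not None and (ok is None or abs(j[6])<abs(ok[1][6])): ok=(p,q) if ok is None else ok
    reach(*ok); wait(.3)
    p,q=current_ee_pos(),current_tool_rot(); save("wrist",nm+"1.png"); np.savez(nm+"1.npz",p=p,q=q)
    print(p,q,current_clock())
E
```

```text
[[ 0.605 -0.009  0.02 ]
 [ 0.589 -0.151  0.02 ]
 [ 0.434 -0.126  0.02 ]
 [ 0.452  0.017  0.02 ]] [ 0.52  -0.067  0.02 ]
[[0.524 0.323 0.09 ]
 [0.544 0.279 0.09 ]
 [0.567 0.237 0.09 ]
 [0.6   0.193 0.09 ]] [[ 0.591 -0.233  0.124]]
slab 1.441750513491864 [ 0.66754028  0.19064203 -0.76035399  1.71146201  0.13619346  1.29365363
  1.32058408]
slab -1.699842140097929 [ 0.22236765  0.30284625 -0.25155711  1.52007404  0.07654658  1.3283412
 -1.73644163]Traceback (most recent call last):
  File "<stdin>", line 12, in <module>
IndexError: index 6 is out of bounds for axis 0 with size 4
```

```bash
python3 - <<'E'
from h import *
c=np.array([.52,-.067,.02]); r=onz("top",[(182,217)],.07)[0]
for t,nm in ((c,"slab"),(r,"rack")):
    az=np.arctan2(t[1],t[0]); c=[]
    for yaw in (az,az+np.pi/2,az-np.pi/2):
        q=down(yaw); x=rot(q).apply([1,0,0]); p=[*(t[:2]+x[:2]*.05),.33]
        j=ik(p,q)
        if j is not None: c.append((abs(j[6]),p,q,yaw))
    _,p,q,yaw=min(c,key=lambda e:e[0]); reach(p,q); wait(.3)
    p,q=current_ee_pos(),current_tool_rot(); save("wrist",nm+"1.png"); np.savez(nm+"1.npz",p=p,q=q)
    print(nm,yaw,p,q,current_joint_pos().round(2) if hasattr(current_joint_pos(),'round') else current_joint_pos(),current_clock())
E
```

```text
slab -0.12814016691166197 [ 0.52642893 -0.0177405   0.32993206] [-1.52939736e-05  7.51111760e-01  6.60175070e-01 -3.00149845e-05] [ 0.43  0.27 -0.64  1.61  0.17  1.32 -0.36] 2.7667
rack 0.43141537726848755 [0.54706391 0.30571637 0.33016297] [2.55286245e-04 5.40049668e-01 8.41633109e-01 8.81013981e-06] [-0.08  0.5  -0.83  1.35  0.36  1.44 -0.46] 4.35
```

View pics/slab1.png

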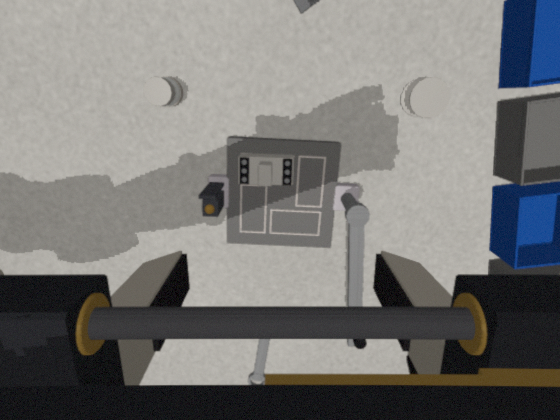

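View pics/rack1.png

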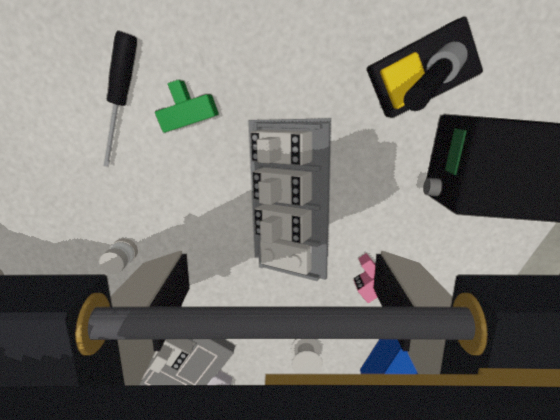

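Slab view: corners at about (228,137), (341,142), (332,247), (227,245), with outlines A top-left, B top-right, C bottom-right and D bottom-left, and the bar out toward the bottom right. Rack view: relays at about (283,148), (283,188), (285,225) and the blank at (288,257). I'll fit the slab outlines numerically and zoom in on both.

```bash
cat > fit.py <<'E'
from h import *
from scipy.optimize import minimize
import itertools
d=np.load("slab1.npz"); im=cv2.imread("pics/slab1.png"); g=cv2.GaussianBlur(cv2.cvtColor(im,cv2.COLOR_BGR2GRAY),(3,3),0).astype(np.float32)
S=[((-21,38),0),((38,21),1),((21,-38),0),((-38,-21),1)]
def outline(c,sw,L=35,W=18,n=40):
    a,b=(W,L) if sw else (L,W); t=np.linspace(-1,1,n)
    e=np.r_[np.c_[t*a,t*0+b],np.c_[t*a,t*0-b],np.c_[t*0+a,t*b],np.c_[t*0-a,t*b]]
    return (e+c)/1000
loc=np.vstack([outline(*S[i]) for i in (1,2,3)])
def W(v,l,z=.02):
    c,s=np.cos(v[2]),np.sin(v[2]); return np.c_[l@np.array([[c,s],[-s,c]])+v[:2],np.full(len(l),z)]
def cost(v):
    u=proj("wrist",W(v,loc),d["p"],d["q"]).astype(np.float32)
    return -cv2.remap(g,u[:,0].reshape(-1,1),u[:,1].reshape(-1,1),cv2.INTER_LINEAR).mean()
best=min((minimize(cost,[.52+a,-.067+b,-.1+c],method="Nelder-Mead",options=dict(initial_simplex=np.array([.52+a,-.067+b,-.1+c])+np.r_[np.zeros((1,3)),np.diag([.004,.004,.05])],xatol=1e-5,fatol=1e-3)) for a,b,c in itertools.product((-.008,-.004,0,.004,.008),(-.008,-.004,0,.004,.008),(-.06,0,.06))),key=lambda r:r.fun)
print(best.x,best.fun); np.save("slab.npy",best.x)
def crop(im,x0,y0,x1,y1,k): return cv2.resize(im[y0:y1,x0:x1],None,fx=k,fy=k,interpolation=cv2.INTER_CUBIC)
a=crop(im,215,125,355,260,3)
for p in proj("wrist",W(best.x,loc),d["p"],d["q"]): cv2.circle(a,tuple(((p-[215,125])*3+1).astype(int)),0,(0,0,255),-1)
b=crop(cv2.imread("pics/rack1.png"),240,110,340,285,3.4)
c=np.zeros((600,800,3),np.uint8); c[:a.shape[0],:a.shape[1]]=a; c[:b.shape[0],440:440+b.shape[1]]=b
cv2.imwrite("pics/c1.png",c)
E
python3 fit.py
```

```text
Traceback (most recent call last):
  File "fit.py", line 16, in <module>
    best=min((minimize(cost,[.52+a,-.067+b,-.1+c],method="Nelder-Mead",options=dict(initial_simplex=np.array([.52+a,-.067+b,-.1+c])+np.r_[np.zeros((1,3)),np.diag([.004,.004,.05])],xatol=1e-5,fatol=1e-3)) for a,b,c in itertools.product((-.008,-.004,0,.004,.008),(-.008,-.004,0,.004,.008),(-.06,0,.06))),key=lambda r:r.fun)
  File "fit.py", line 16, in <genexpr>
    best=min((minimize(cost,[.52+a,-.067+b,-.1+c],method="Nelder-Mead",options=dict(initial_simplex=np.array([.52+a,-.067+b,-.1+c])+np.r_[np.zeros((1,3)),np.diag([.004,.004,.05])],xatol=1e-5,fatol=1e-3)) for a,b,c in itertools.product((-.008,-.004,0,.004,.008),(-.008,-.004,0,.004,.008),(-.06,0,.06))),key=lambda r:r.fun)
              ~~~~~~~~^^^^^^^^^^^^^^^^^^^^^^^^^^^^^^^^^^^^^^^^^^^^^^^^^^^^^^^^^^^^^^^^^^^^^^^^^^^^^^^^^^^^^^^^^^^^^^^^^^^^^^^^^^^^^^^^^^^^^^^^^^^^^^^^^^^^^^^^^^^^^^^^^^^^^^^^^^^^^^^^^^^^^^^^^^^^^^^^^^^^^
  File "fit.py", line 14, in cost
    u=proj("wrist",W(v,loc),d["p"],d["q"]).astype(np.float32)
      ~~~~^^^^^^^^^^^^^^^^^^^^^^^^^^^^^^^^
  File "h.py", line 24, in proj
    m,E=extr(n,p,q); c=(np.atleast_2d(P)-E[:3,3])@E[:3,:3]
        ~~~~^^^^^^^
  File "h.py", line 10, in extr
    m=camera_model(n)
ValueError: time passes only in moves, steps and waits
```

```bash
sed -i 's/^def rot/import functools\n_cm=camera_model\ncamera_model=functools.cache(lambda n:_cm(n))\ndef rot/' h.py; python3 fit.py
```

```text
[ 0.75102817 -0.11717345 -1.82389666] -176.80331420898438
```

View pics/c1.png

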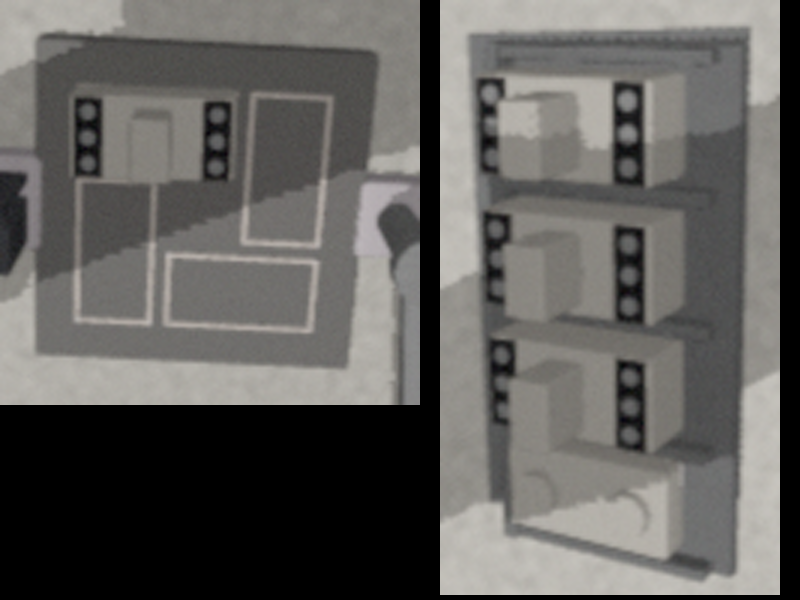

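```bash
cat > fit2.py <<'E'
from h import *
from scipy.optimize import least_squares
d=np.load("slab1.npz"); e=np.load("rack1.npz")
u=np.array([(251,96),(331,98),(321,245),(243,242),(168,255),(318,262),(312,329),(165,324),(75,322),(152,322),(156,182)])/3+[215,125]-.33
l=np.array([(20,56),(56,56),(56,-14),(20,-14),(-14,-20),(56,-20),(56,-56),(-14,-56),(-56,-56),(-20,-56),(-20,14)])/1000
def W(v,l,z=.02):
    c,s=np.cos(v[2]),np.sin(v[2]); return np.c_[l@np.array([[c,s],[-s,c]])+v[:2],np.full(len(l),z)]
r=least_squares(lambda v:(proj("wrist",W(v,l),d["p"],d["q"])-u).ravel(),[.52,-.067,-.1])
print("slab",r.x,np.abs(r.fun).max()); np.save("slab.npy",r.x)
ribs=[[(499,97),(541,99),(541,179),(499,176)],[(507,247),(545,249),(545,320),(507,318)],[(512,376),(548,378),(547,453),(511,450)]]
strip=[[(643,80),(643,187)],[(643,225),(643,321)],[(643,360),(643,452)]]
L=np.array([(-8,13,54),(8,13,54),(8,-13,54),(-8,-13,54),(33,18,28),(33,-18,28)])/1000
T=R.from_euler("y",-30,degrees=True)
def P(v,i,L): return R.from_euler("z",v[0]).apply(T.apply(L))+[v[1+2*i],v[2+2*i],.05]
U=[(np.array(a+b)-[440,0])/3.4+[240,110] for a,b in zip(ribs,strip)]
f=lambda v:np.concatenate([(proj("wrist",P(v,i,L),e["p"],e["q"])-U[i]).ravel() for i in range(3)])
r=least_squares(f,[.45,.53,.32,.55,.28,.57,.24],loss="soft_l1")
v=r.x; print("rack yaw",v[0],v[1:].reshape(3,2).round(4)); print((f(v).reshape(3,6,2)).round(1).tolist())
Q=(v[1:].reshape(3,2))@np.array([[np.cos(v[0]),-np.sin(v[0])],[np.sin(v[0]),np.cos(v[0])]]); print("in rack axes",Q.round(4))
np.save("rack.npy",v)
# check with top camera
print("top px",proj("top",np.vstack([P(v,i,[[0,0,.054]]) for i in range(3)])).round(1).tolist(), proj("top",W(np.load("slab.npy"),np.array([[-.021,.038],[.075,.075],[-.075,-.075]]))).round(1).tolist())
E
python3 fit2.py
```

```text
slab [ 0.52091241 -0.06669347 -0.17341103] 1.294864094433109
rack yaw 0.44589803490655705 [[0.5444 0.3306]
 [0.5656 0.2871]
 [0.5858 0.2443]]
[[[-0.8, -0.1], [-0.8, -0.0], [-0.1, 0.4], [0.1, 0.1], [1.0, -0.7], [0.9, 0.3]], [[-1.2, -1.2], [-0.5, -0.3], [0.1, 1.0], [-0.5, -0.3], [1.2, -0.1], [1.2, 1.8]], [[-1.5, -0.1], [-0.5, 1.5], [0.3, 0.1], [-0.4, -1.5], [1.0, -0.5], [1.0, 0.5]]]
in rack axes [[ 0.6337  0.0635]
 [ 0.6341  0.0151]
 [ 0.6339 -0.0322]]
top px [[155.8, 234.4], [173.8, 225.8], [191.3, 217.7]] [[295.2, 243.0], [287.6, 204.8], [334.8, 271.0]]
```

```bash
cat > job.py <<'E'
from h import *
sx,sy,sw=np.load("slab.npy"); v=np.load("rack.npy"); O=.45
SL={"B":(.038,.021,1),"C":(.021,-.038,0),"D":(-.038,-.021,1)}
def go(pos,q): reach(pos,q)
def best(pos,qs):
    c=[(np.abs(np.array(j)-current_joint_pos()).max(),k) for k,j in ((k,ik(pos,q)) for k,q in enumerate(qs)) if j is not None]
    return qs[min(c)[1]]
def pick(i):
    Rz=R.from_euler("z",v[0]); n=Rz.apply([-.5,0,.75**.5]); x=Rz.apply([.75**.5,0,.5]); m=np.array([v[1+2*i],v[2+2*i],.05])
    q=best(m+n*.11,[frame(x,-n),frame(-x,-n)])
    go(m+n*.10,q); grip(O); movel(m+n*.031,q,vel=.12); print("pre",current_contact_force()); grip(0.0)
    print("gap mm",current_finger_gap()*92,"F",current_grasp_force())
    movel(m+n*.095,q,vel=.15); print("lifted gap",current_finger_gap()*92,current_clock())
def slot(s):
    a,b,k=SL[s]; c,t=np.cos(sw),np.sin(sw)
    return np.array([sx+c*a-t*b,sy+t*a+c*b]), sw+k*np.pi/2
def above(s):
    p,y=slot(s); q=best([*p,.16],[down(y),down(y+np.pi)]); go([*p,.16],q); return p,q
def place(s):
    p,q=above(s); movel([*p,.056],q,vel=.12); wait(.15); f0=current_contact_force()[2]
    for z in np.arange(.0545,.0475,-.001):
        movel([*p,z],q,vel=.02); f=current_contact_force()[2]-f0
        if f>2.5: break
    print("touch z",z,"df",f,current_ee_pos()-[*p,z])
    return p,q
def release(p,q):
    grip(O); movel([*p,.14],q,vel=.15); print("clock",current_clock())
E
python3 - <<'E'
from job import *
pick(0)
p,q=above("C"); print(current_joint_pos(),current_clock())
save("wrist","carry.png")
E
```

```text
pre [-0.71441872 -0.34275831  0.00415587]
gap mm 16.115590447508712 F 30.001172125339508
lifted gap 15.6785741612796 8.2417
[ 0.48757858  0.43050131 -0.52459864  1.81907299  0.25797578  0.96014142
 -0.31820221] 9.7833
```

View pics/carry.png

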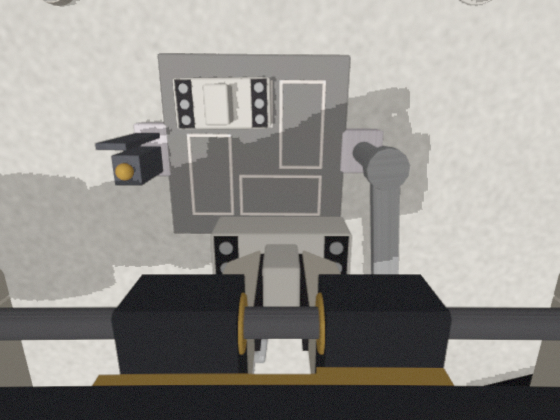

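Relay is held level and square (side face rows 219–237, columns 213–350); outlines B, C and D are clear. I'll check the held offset, then place it.

```bash
cat >> job.py <<'E'
E
python3 - <<'E'
from job import *
p,q=current_ee_pos(),current_tool_rot(); r=rot(q)
for zt in (.003,.031): print(zt,proj("wrist",r.apply([[.018,-.035,zt],[.018,.035,zt]])+p,p,q).round(1).tolist())
# slab recheck: B outline corners seen at (281,81),(326,81),(323,168),(281,167)
l=np.array([(.020,.056),(.056,.056),(.056,-.014),(.020,-.014)]); c,s=np.cos(sw),np.sin(sw)
print(proj("wrist",np.c_[l@np.array([[c,s],[-s,c]])+[sx,sy],np.full(4,.02)],p,q).round(1).tolist())
p,q=place("C"); release(p,q)
save("wrist","c_done.png")
E
```

```text
0.003 [[207.1, 234.3], [351.1, 234.4]]
0.031 [[217.0, 215.6], [341.7, 215.6]]
[[279.1, 81.1], [324.9, 81.2], [321.4, 169.0], [279.0, 168.9]]
touch z 0.050499999999999996 df 4.095131985495069 [1.43060804e-04 1.93131445e-05 1.61990327e-04]
clock 13.8917
```

View pics/c_done.png

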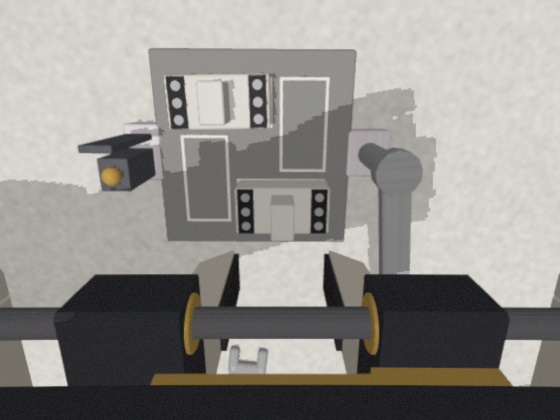

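C is seated flat on its outline (body columns 236–328, rows 180–236). On to D and B.

```bash
python3 - <<'E'
from job import *
pick(1); p,q=place("D"); release(p,q)
pick(2); 
if current_finger_gap()*92>10:
    p,q=place("B"); release(p,q)
    movel([*p,.25],vel=.25)
    a,y=slot("C"); movel([sx+.05*np.sin(sw+np.pi/2)*0,sy-.03,.25],vel=.25); print(current_clock())
    save("wrist","bd_done.png",(60,0,500,300),1.8); np.savez("bd.npz",p=current_ee_pos(),q=current_tool_rot())
E
```

```text
pre [-0.17963896  0.19303349  0.21684034]
gap mm 15.96469298408175 F 30.00093251466751
lifted gap 15.443604413653983 18.0417
touch z 0.049499999999999995 df 14.804903973449004 [ 6.02670708e-05 -1.25497699e-05  8.37504642e-04]
clock 23.4083
pre [ 0.25135248  0.13589145 -0.56004647]
gap mm 15.755515369471684 F 30.00067502260208
lifted gap 15.979669193977438 27.2083
touch z 0.049499999999999995 df 13.759284649420447 [ 3.25629012e-04 -4.49144573e-05  1.11395867e-03]
clock 32.3333
33.3167
```

View pics/bd_done.png

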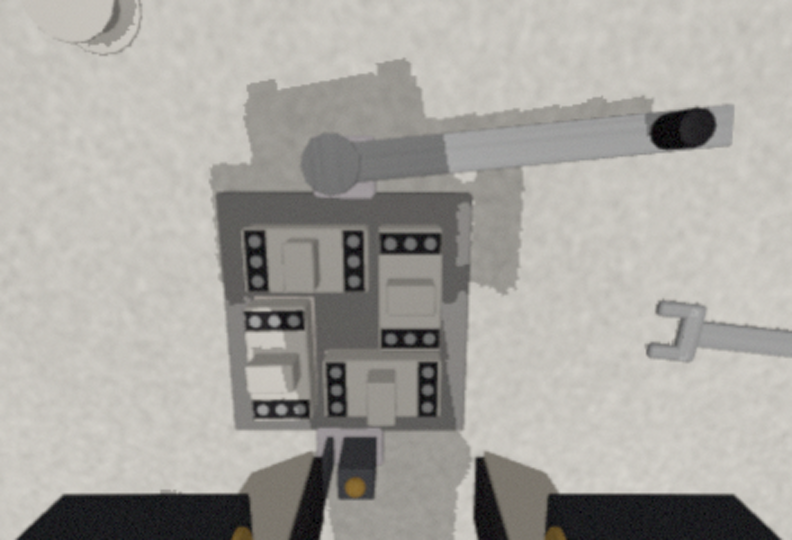

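All four modules are seated with even gaps. The knob top is at crop (697,128), which is (447,71) in the image. I'll check the placings numerically, then locate the keeper.

```bash
cat > keeper.py <<'E'
from job import *
d=np.load("bd.npz"); c,s=np.cos(sw),np.sin(sw); M=np.array([[c,s],[-s,c]])
h=np.array([.09,0])@M+[sx,sy]
k=onz("wrist",[(697/1.8+60,128/1.8)],.124,d["p"],d["q"])[0]
w=(M@(k[:2]-h)); q0=np.arctan2(-w[1],-w[0])
def knob(q,r=.155): return h+r*np.array([-np.cos(q),-np.sin(q)])@M
def pose(q,lead,z): # tool y opposite to travel
    y=sw+q+np.pi/2; t=np.array([np.cos(y),np.sin(y)])
    return np.array([*(knob(q)+t*lead),z]),down(y-np.pi)
E
python3 - <<'E'
from keeper import *
print("knob",k,"r",np.linalg.norm(w),"q0",q0)
for n,(a,b,sw_) in SL.items():
    hx,hy=(.018,.035) if sw_ else (.035,.018)
    l=np.array([(a+i*hx,b+j*hy) for i,j in ((1,1),(1,-1),(-1,-1),(-1,1))])
    u=proj("wrist",np.c_[l@M+[sx,sy],np.full(4,.048)],d["p"],d["q"]); print(n,((u-[60,0])*1.8).round().tolist())
for q in (q0,.8,.3,0): print(q,ik(*pose(q,.003,.099)))
E
```

```text
knob [ 0.59701875 -0.23481058  0.124     ] r 0.15310294276140438 q0 1.6621846773076332
B [[241.0, 231.0], [369.0, 231.0], [370.0, 296.0], [246.0, 296.0]]
C [[380.0, 231.0], [445.0, 231.0], [443.0, 354.0], [381.0, 354.0]]
D [[323.0, 364.0], [442.0, 364.0], [441.0, 421.0], [325.0, 421.0]]
1.6621846773076332 [ 0.58975888  0.62507026 -0.44977552  1.64554609  0.3193725   0.94462614
 -0.05684554]
0.8 [ 0.46157011  0.42553994 -0.29564493  1.97527765  0.17458545  0.76485779
 -0.87981604]
0.3 [ 0.30145219  0.35956456 -0.25394481  2.08297505  0.1353677   0.71420347
 -1.48364194]
0 [ 0.18467585  0.34997582 -0.23260269  2.09701006  0.1219815   0.70698928
 -1.87143338]
```

Placings agree to about 2 mm, and the keeper is at 1.66 rad. Closing it now.

```bash
python3 - <<'E'
from keeper import *
reach(*pose(q0,0,.19)); grip(.33); print("gap",current_finger_gap()*92)
p,q=pose(q0,0,.099); movel(p,q,vel=.12)
g=current_finger_gap()*.092/2-.008
f0=np.array(current_contact_force())
for a in np.linspace(q0,.14,10)[1:]:
    movel(*pose(a,g,.099),vel=.08)
print("near",np.array(current_contact_force())-f0,current_clock())
for a in np.arange(.12,-.05,-.015):
    movel(*pose(a,g,.099),vel=.05); F=np.linalg.norm((np.array(current_contact_force())-f0)[:2]); print(round(a,3),round(F,1),end="; ")
    if a<.02 and F>9: break
wait(.3)
movel(*pose(0,0,.099),vel=.05); movel(pose(0,0,.2)[0],vel=.15); 
p=pose(0,0,.27)[0]; movel(p,vel=.2); wait(.2)
print(current_clock()); p,q=current_ee_pos(),current_tool_rot(); np.savez("end.npz",p=p,q=q); 
u=proj("wrist",[[*knob(0),.124],[*knob(.05),.124]],p,q); print(u)
save("wrist","end.png"); save("top","endtop.png",(240,160,400,290),4)
E
```

```text
gap 30.54732672405682
near [-1.39444761  0.43472422 -0.43362189] 40.6167
0.12 2.6; 0.105 0.4; 0.09 1.3; 0.075 1.8; 0.06 2.3; 0.045 1.2; 0.03 1.4; 0.015 1.3; 0.0 1.5; -0.015 3.7; -0.03 12.3; 45.575
[[280.45547864 193.08353593]
 [289.24285395 192.87309929]]
```

View pics/end.png

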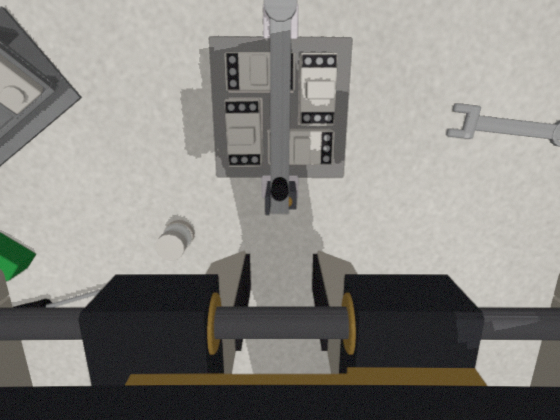

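View pics/endtop.png

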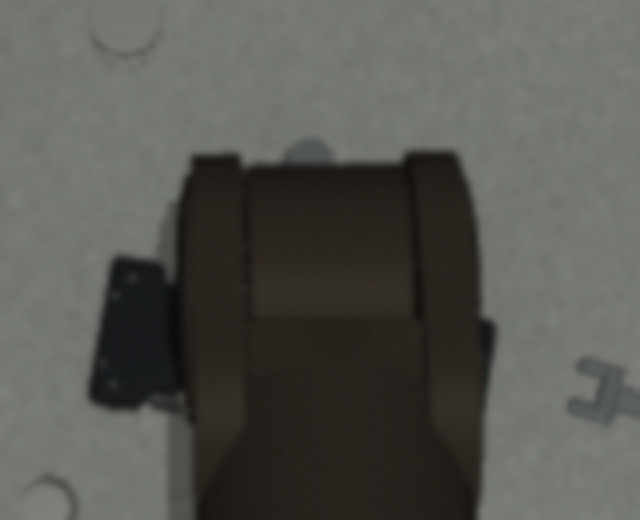

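The knob is at (280,188), matching the predicted shut position (280.5,193). The push force rose to 12 N at the stop, and the gripper is clear of the bar. The top view is blocked by the arm.

```bash
python3 -c "
from cell import *
print(job_done(),current_clock())"
```

```text
the job is handed in; nothing more can be done
the job is handed in; nothing more can be done
```

I set the three relay modules flat on outlines B, C and D, then swung the keeper bar shut to its stop and let go; I handed the job in at about 46 s on the robot clock, with no verdict shown.

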